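Pack the animation cast

TASK

The shot is over: pack the three capped puppets (red, yellow and blue) into the cast box, each standing upright in the bay whose floor card has the colour of its coat. Set them down without dropping or tipping them over. The two look-alike stand-ins with bare grey heads and no cap, the bandstand and the tree stay where they are on the set for the next lighting test.

Things in the scene. Friction and masses are not known exactly. Their poses are not given: they have to be found in the camera images.
- red_puppet: Puppet with red coat, skin-coloured head and red cap, loose, 104 mm tall, 120 g, standing on a black foot disc 48 mm across. Coat: cylinder 40 mm across, 8 to 62 mm up (grip about 50 mm up); folded arms stand out 6 mm in front, 37 to 59 mm up, so grip its sides (-y, +y). Origin: centre of underside; z up, face to -x. Starts on the set board (top 12 mm above the table).
- yellow_puppet: Puppet with yellow coat, skin-coloured head and yellow cap, loose, 104 mm tall, 120 g, standing on a black foot disc 48 mm across. Coat: cylinder 40 mm across, 8 to 62 mm up (grip about 50 mm up); folded arms stand out 6 mm in front, 37 to 59 mm up, so grip its sides (-y, +y). Origin: centre of underside; z up, face to -x. Starts on the set board (top 12 mm above the table).
- blue_puppet: Puppet with blue coat, skin-coloured head and blue cap, loose, 104 mm tall, 120 g, standing on a black foot disc 48 mm across. Coat: cylinder 40 mm across, 8 to 62 mm up (grip about 50 mm up); folded arms stand out 6 mm in front, 37 to 59 mm up, so grip its sides (-y, +y). Origin: centre of underside; z up, face to -x. Starts on the set board (top 12 mm above the table).
- red_card: Red card 72 x 72 x 2 mm, fixed, the floor of one bay (76 x 76 mm inside) of the plywood cast box. Origin: centre of its underside, 5 mm above the table; x, y along its edges, z up; a puppet stands on its top, 2 mm higher. The three bays lie in a row along the cards' y at 81 mm pitch; the colours' order varies.
- yellow_card: Yellow card 72 x 72 x 2 mm, fixed, the floor of one bay (76 x 76 mm inside) of the plywood cast box. Origin: centre of its underside, 5 mm above the table; x, y along its edges, z up; a puppet stands on its top, 2 mm higher. The box is 86 x 248 mm outside, 25 mm high, fixed on the table to the right of the set board.
- blue_card: Blue card 72 x 72 x 2 mm, fixed, the floor of one bay (76 x 76 mm inside) of the plywood cast box. Origin: centre of its underside, 5 mm above the table; x, y along its edges, z up; a puppet stands on its top, 2 mm higher. Bay walls and dividers are 5 mm thick and rise 18 mm above the card's top.
- red_standin: Stand-in: coat, foot and arms as the red puppet, but a bare light-grey head and no cap; loose, 95 mm tall, 120 g. Stays where it is on the set board, among the puppets (all figures at least 80 mm apart, centre to centre). Origin: centre of underside; z up, face to -x.
- blue_standin: Stand-in: coat, foot and arms as the blue puppet, but a bare light-grey head and no cap; loose, 95 mm tall, 120 g. Stays where it is on the set board, among the puppets (all figures at least 80 mm apart, centre to centre). Origin: centre of underside; z up, face to -x.
- bandstand: White model bandstand: round base 88 mm across, six thin columns, conical roof, 104 mm tall, 350 g, loose; stays where it is at the far side of the set board. Origin: centre of the underside, z up.
- tree: Grey cut-out model tree: round foot 60 mm across, thin trunk, crown of crossed flat lobes up to 76 mm across, 108 mm tall, 150 g, loose; stays where it is at the left of the set board. Origin: centre of the underside, z up.
Not all that is in view belongs to the job. There is more than one size of the yellow_puppet; the job needs the smaller.

How it is judged (in metres and radians):
At the end, for the whole second after the job is handed in: Each capped puppet stands in the bay of its own colour: within 21.5 mm of the card's centre, underside on the card (within 8 mm of its origin), tilted under 0.15 rad, at rest. Stand-ins, bandstand and tree are upright (0.15 rad), at rest, within 20 mm of where they began (horizontal distance between red_puppet and red_card below 0.0215 m and z of red_puppet in the frame of red_card between -0.002 and 0.008 m and angle between each of red_puppet, yellow_puppet, blue_puppet, red_standin, blue_standin, bandstand, tree's own z axis and vertical below 0.15 rad and linear speed of each of red_puppet, yellow_puppet, blue_puppet, red_standin, blue_standin, bandstand, tree below 0.02 m/s and angular speed of each of red_puppet, yellow_puppet, blue_puppet below 0.2 rad/s and horizontal distance between yellow_puppet and yellow_card below 0.0215 m and z of yellow_puppet in the frame of yellow_card between -0.002 and 0.008 m and horizontal distance between blue_puppet and blue_card below 0.0215 m and z of blue_puppet in the frame of blue_card between -0.002 and 0.008 m and distance of each of red_standin, blue_standin, bandstand, tree from where it was at the start of the episode below 0.02 m); the robot touches nothing.
It fails at once if a capped puppet is tipped over (angle between any of red_puppet, yellow_puppet, blue_puppet's own z axis and vertical above 0.8 rad).
It fails at once if a capped puppet is dropped or thrown (falls free faster than 0.6 m/s) ((linear speed of red_puppet above 0.6 m/s and contact force between red_puppet and anything else below 0.02 N) or (linear speed of yellow_puppet above 0.6 m/s and contact force between yellow_puppet and anything else below 0.02 N) or (linear speed of blue_puppet above 0.6 m/s and contact force between blue_puppet and anything else below 0.02 N)).
It fails at once if a stand-in is shifted by more than 20 mm or knocked over (distance of any of red_standin, blue_standin from where it was at the start of the episode above 0.02 m or angle between any of red_standin, blue_standin's own z axis and vertical above 0.5 rad).
It fails at once if the bandstand or the tree is shifted by more than 20 mm or knocked over (distance of any of bandstand, tree from where it was at the start of the episode above 0.02 m or angle between any of bandstand, tree's own z axis and vertical above 0.5 rad).
It also fails if it takes over 96 s, if anything falls off the work surface, if the arm or the gripper's body presses on something with over 40 N, if the wrist force passes 120 N, or if a joint passes its speed limit or range.

ROBOT

A 6-joint arm with a two-finger parallel gripper is mounted at the origin on the work surface. World frame = base frame: x ahead of the robot, y to its left, z up, the work surface at z = 0. Lengths are in mm, angles in rad, forces in N, time in s.
With the tool pointing down it reaches from about 300 to 875 mm from the base axis. Payload 6.4 kg.
Tool frame: the origin (TCP) lies midway between the tips of the shut fingers; the grasp point (between the pads) lies 19 mm behind it; z points along the fingers, y is the line along which they close (so a half turn about z gives the same grasp; the last joint's range is limited). The gripper opens to 88 mm and grips with 3 to 60 N. Pads are 18 mm wide; open, the fingers measure 123 mm over their backs; the gripper's body (75 mm by 187 mm) begins 45 mm behind the grasp point.
Start: joints at [-1.427, 0.181, 1.607, -0, 1.354, -0.206], TCP at [197.075, -540.188, 238.714] pointing down, gripper open.
Joint ranges: [-2.99, 2.99], [-0.89, 2.07], [0.3, 2.58], [-1.14, 4.28], [0, 2.63], [-3.12, 3.12]. Speed limits (rad/s): [2.57, 2.57, 3.01, 3.14, 3.14, 3.14].

INTERFACE

Orientations are given as [roll, pitch, yaw] about the fixed x, y, z axes, in that order (R = Rz(yaw) Ry(pitch) Rx(roll)).
In Python, from rig import bot gives the robot as it stands.
- The arm moves only by the tool apply_moves, never from a script. Its argument "deltas" is a list of rows, each an object with "dp": the shift along the tool's x, y, z scaled (see below), a list of three; "rotation": the turn, a rotation vector about the tool's x, y, z scaled (see below), a list of three. In form: [{"dp": [tx, ty, tz], "rotation": [wx, wy, wz]}, ...]. A call has 1 to 8 rows; each row shifts and turns the commanded pose from where the row before left it, along the tool's axes as they then stand; what a row does not reach is not made up. The controller multiplies each number of a shift by 3 cm and each number of a turn by 4 degrees. A row lasts 1/10 s, in which the tool goes at most 50 mm and 8.59 degrees, less where a joint would pass 70% of its speed; a pose out of reach is approached as far as the arm can. A call with a number of a shift or a turn outside -1 to 1 is refused whole. A call with a gripper value outside its range is refused whole. "hand" is the closure, from 0 (fully open) to 1 (shut), set as the call begins (left out, the last holds). The fingers move at their own pace and stop on an object; "grip_force" is the grip in N (left out, the last holds). Time passes only in rows, so rows that do not move let the fingers close. It gives the time, the measured TCP pose, the force, the opening and the grip force at its end, in the units of the state.
- bot.sense(): the state, without advancing time (a new reading comes with each control period).
- bot.read_camera(name): name is "scene" or "top"; returns a dict with "img" (384x512x3 uint8, red, green, blue), "range_z" (384x512 float32, mm along the optical axis (not along the pixel's ray), 0 where there is no reading), "fovy" (degrees; the focal length in pixels is half the picture's height over the tangent of half this angle, whatever the lens; pixels are square), "cx", "cy" (the principal point, pixels), "dist" ([k1, k2, p1, p2, k3] as OpenCV has them; the pictures are not rectified), "position" and "attitude" of the camera in the world. Camera axes: x right, y up, looking along -z (the intrinsics and any distortion apply to the point x, -y, -z); pixel columns grow to the right and rows downward; lengths in mm; the calibration is good to about 2 mm. A picture is of the moment at which its call begins.
- bot.hand_in(): hands the job in; it is judged then, once.
The state is a dict: "t": time; "joint_positions": joint angles; "qd": joint speeds; "joint_efforts": joint torques, N m; "position": TCP position; "tool_rot": TCP orientation; "ft_force": force on the tool from outside, world axes, zero at the start; "ft_torque": the same for the moment, N m; "opening": opening from 0.0 (shut) to 1.0 (fully open); "grip_force": force on a finger pad.
Only numpy, scipy, OpenCV 4.12 (cv2) and the standard library are available. Lean on these libraries where they do the work, as an engineer would, in place of code of your own. Each camera call takes 0.05 s, during which the arm holds its last target. There are 200 camera calls.

## Working session

There is one attempt and no reset: what is moved stays moved. The work goes in short steps, Python scripts to look and compute and a tool call to move; the robot and the scene stay as the last step left them, time stands still between calls to the robot, and variables do not carry over. Pictures are saved under pics/ and viewed, at most 14 in all, crops included, and the job is handed in when it is done.

Besides the shell and the picture viewer there is one more tool, called after ">>>" as name(argument=value, ...), one argument or row to a line, values as JSON. apply_moves: Moves the arm, as the interface text tells. Its arguments: {"type":"object","properties":{"deltas":{"type":"array","items":{"type":"object","properties":{"dp":{"type":"array","items":{"type":"number"}},"rotation":{"type":"array","items":{"type":"number"}}}}},"hand":{"type":"number"},"grip_force":{"type":"number"}},"required":["deltas"]}

```bash
mkdir -p pics; ls; cat > h.py <<'E'
import numpy as np,cv2
from rig import bot
from scipy.spatial.transform import Rotation as R
def cam(n,save=None):
    c=bot.read_camera(n)
    if save: cv2.imwrite('pics/'+save,c['img'][:,:,::-1])
    return c
def points(c):
    h,w=c['img'].shape[:2]; f=h/2/np.tan(np.radians(c['fovy'])/2)
    K=np.array([[f,0,c['cx']],[0,f,c['cy']],[0,0,1]])
    u,v=np.meshgrid(np.arange(w),np.arange(h))
    p=cv2.undistortPoints(np.stack([u,v],-1).reshape(-1,1,2).astype(np.float64),K,np.array(c['dist'],float)).reshape(h,w,2)
    a=np.array(c['attitude'],float)
    rot=R.from_euler('xyz',a).as_matrix() if a.size==3 else a.reshape(3,3)
    d=np.dstack([p[...,0],-p[...,1],-np.ones((h,w))])@rot.T
    return d, np.array(c['position'],float)+d*c['range_z'][...,None]
E
python3 - <<'E'
from h import *
for n in('scene','top'):
    c=cam(n,n+'0.png'); print(n,{k:c[k] for k in c if k not in('img','range_z')},(c['range_z']==0).mean())
print(bot.sense())
E
```

```text
pics
scene {'fovy': 48.106893940794635, 'cx': 248.48223157317653, 'cy': 194.9656061830603, 'dist': array([-0.09912339,  0.        ,  0.        ,  0.        ,  0.        ]), 'position': array([1001.95491822, -631.25453135,  584.91325859]), 'attitude': array([0.99604103, 0.01336044, 0.6397744 ])} 0.0038859049479166665
top {'fovy': 54.29305557070823, 'cx': 248.966682050557, 'cy': 190.83100863671967, 'dist': array([-0.04381959,  0.        ,  0.        ,  0.        ,  0.        ]), 'position': array([456.26974157,  22.54368987, 964.54706531]), 'attitude': array([ 0.06179478, -0.00355411, -1.5424549 ])} 0.004175821940104167
{'t': 0.1, 'joint_positions': array([-1.42731609e+00,  1.81420358e-01,  1.60785320e+00, -4.25728270e-06,
        1.35381830e+00, -2.06301918e-01]), 'qd': array([ 0.00113641, -0.00169354, -0.00235608,  0.00170225, -0.00063134,
       -0.00014893]), 'joint_efforts': array([ 4.24545497e-04, -4.34818268e+01, -3.42697370e+01,  7.03073828e-02,
        3.39547335e-02, -3.37582514e-05]), 'position': array([ 196.99553524, -539.71194197,  237.95281614]), 'tool_rot': array([-3.14012439e+00, -3.03030916e-04,  3.49782854e-01]), 'ft_force': array([ 0.21847846,  0.40537122, -0.57418266]), 'ft_torque': array([-0.06440745,  0.00237984,  0.01605011]), 'grip_force': 0.0, 'opening': 0.9967353281734642}
```

View pics/scene0.png

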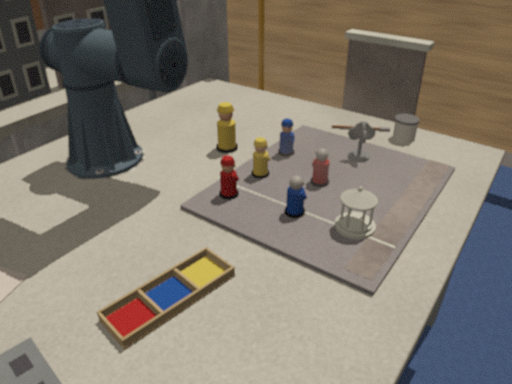

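View pics/top0.png

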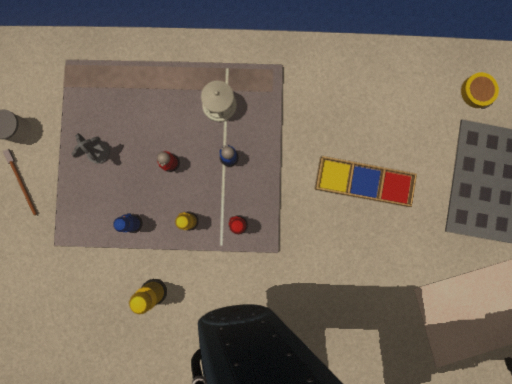

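The top view shows the capped red puppet at (238,225), yellow (187,221) and blue (127,224). The stand-ins are at (168,161) and (229,155). The oversized yellow puppet is off the board at (148,296). The box holds yellow, blue and red cards at (335,177), (366,182) and (397,188).

```bash
cat > loc.py <<'E'
from h import *
def pts():
    P=[];C=[]
    for n in('top','scene'):
        c=cam(n); d,p=points(c); m=c['range_z']>0
        P.append(p[m]);C.append(c['img'][m]);
    return P,C
def hsv(C): 
    return cv2.cvtColor(C.reshape(-1,1,3),cv2.COLOR_RGB2HSV).reshape(-1,3).astype(int)
def col(H,n):
    s=(H[:,1]>130)&(H[:,2]>50)
    h=H[:,0]
    return s&({'red':(h<8)|(h>172),'yellow':(h>20)&(h<34),'blue':(h>105)&(h<128)}[n])
def circ(xy,r=20):
    # fixed radius circle fit
    from scipy.optimize import least_squares
    return least_squares(lambda c:np.hypot(*(xy-c).T)-r,xy.mean(0),loss='soft_l1',f_scale=1).x
E
python3 - <<'E'
from loc import *
P,C=pts()
c=cam('top');d,p=points(c)
g={'red':(238,225),'yellow':(187,221),'blue':(127,224),'rs':(168,161),'bs':(229,155),'band':(218,98),'tree':(92,149)}
for n,(u,v) in g.items():
    q=p[v-14:v+15,u-16:u+17].reshape(-1,3); q=q[q[:,2]>25]
    ztop=np.percentile(q[:,2],98); t=q[q[:,2]>ztop-12]
    c0=t.mean(0)
    print(n,'ztop',ztop.round(),'head',c0.round(1))
    if n in('band','tree'):
        continue
    for i,w in enumerate(('top','scene')):
        s=P[i]; s=s[(np.hypot(*(s[:,:2]-c0[:2]).T)<38)]
        b=s[(s[:,2]>24)&(s[:,2]<46)]
        f=s[(s[:,2]>50)&(s[:,2]<70)]
        if len(b)>15:
            cc=circ(b[:,:2]);print('  ',w,len(b),'coat c',cc.round(1))
        if len(f)>15:
            e=f[:,:2]-circ(b[:,:2]) if len(b)>15 else f[:,:2]-c0[:2]
            r=np.hypot(*e.T);o=e[r>23]; print('    arms',len(o),np.degrees(np.arctan2(*o.mean(0)[::-1])).round() if len(o) else '',o.mean(0).round(1) if len(o) else '')
H=hsv(C[0])
for n in('yellow','blue','red'):
    m=col(H,n)&(P[0][:,2]<16)&(P[0][:,1]<-60)&(P[0][:,0]>350)
    q=P[0][m]; xy=q[:,:2].astype(np.float32)
    xy=xy[np.hypot(*(xy-np.median(xy,0)).T)<60]
    r=cv2.minAreaRect(xy);print(n,len(xy),np.round(r[0],1),np.round(r[1],1),round(r[2],1),q[:,2].mean().round(1), xy.mean(0).round(1))
E
```

```text
red ztop 116.0 head [430.1  47.6 111.4]
    arms 6 46.0 [16.6 16.9]
   scene 135 coat c [426.1  47.8]
    arms 6 17.0 [21.1  6.3]
yellow ztop 116.0 head [435.7 168.  121.2]
   top 18 coat c [435.7 170.8]
    arms 3 38.0 [18.3 14.3]
   scene 115 coat c [431.7 173.4]
    arms 5 0.0 [19.4  0. ]
blue ztop 116.0 head [425.9 309.4 120.1]
   top 41 coat c [425.5 314.3]
    arms 7 -12.0 [22.8 -4.8]
   scene 93 coat c [422.7 314.8]
    arms 16 -28.0 [ 19.8 -10.5]
rs ztop 108.0 head [577.3 215.7 135.3]
   top 31 coat c [583.7 224.7]
    arms 7 180.0 [-24.    0.1]
   scene 121 coat c [580.5 226.5]
    arms 2 -67.0 [  8.7 -20.1]
bs ztop 965.0 head [456.3  22.5 964.5]
   scene 127 coat c [426.1  47.7]
    arms 4 8.0 [21.3  3. ]
band ztop 108.0 head [732.9 102.6 104.3]
tree ztop 120.0 head [596.1 388.1 165. ]
yellow 761 [ 562.3 -198.3] [72.  73.6] 81.2 6.4 [ 561.6 -198.5]
blue 262 [1441.7 -773.5] [115.8 111.8] 82.4 -622.7 [1445.6 -772.3]
red 709 [ 536.  -358.9] [69.7 72. ] 81.0 6.8 [ 535.8 -358.3]
```

```bash
python3 - <<'E'
from loc import *
a=cam('scene')['img'];b=cam('top')['img']
A=cv2.resize(a[110:220,210:385],None,fx=4.5,fy=4.5,interpolation=cv2.INTER_CUBIC)
cv2.imwrite('pics/zs.png',A[:,:,::-1])
B=cv2.resize(b[135:250,60:260],None,fx=4,fy=4,interpolation=cv2.INTER_CUBIC)
cv2.imwrite('pics/zt.png',B[:,:,::-1])
E
```

```text
(no output)
```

View pics/zs.png

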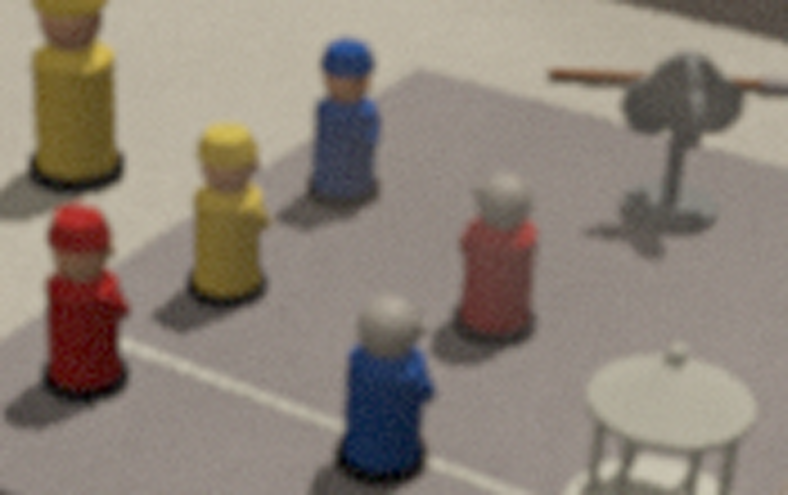

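View pics/zt.png

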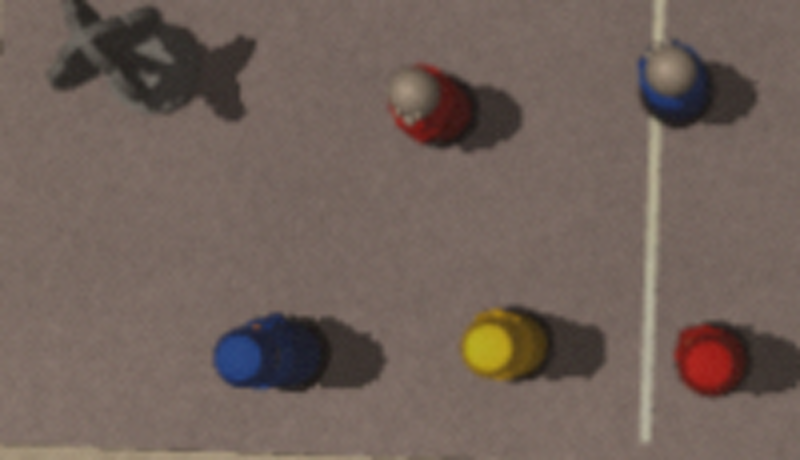

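```bash
python3 - <<'E'
from loc import *
S=[pts() for _ in range(5)]
for n,c0 in {'red':(428,48),'yellow':(433,171),'blue':(425,313),'rs':(582,225),'bs':(590,80)}.items():
    for i,w in enumerate(('top','scene')):
        s=np.vstack([x[0][i] for x in S]); s=s[np.hypot(*(s[:,:2]-c0).T)<45]
        s=s[(s[:,2]>22)&(s[:,2]<120)]
        t=s[s[:,2]>98]
        b=s[(s[:,2]<48)]
        cc=circ(b[:,:2]) if len(b)>20 else t[:,:2].mean(0)
        f=s[(s[:,2]>50)&(s[:,2]<70)]; e=f[:,:2]-cc; r=np.hypot(*e.T); o=e[(r>22.5)&(r<32)]
        a=np.degrees(np.arctan2(o[:,1],o[:,0])).round()
        print(n,w,len(b),'coat',cc.round(1),'head',np.median(t[:,:2],0).round(1),'arms',len(o),np.percentile(a,[10,30,50,70,90]).round() if len(o) else '')
        h,_=np.histogram(a,bins=np.arange(-180,181,30)); print('   ',h)
E
```

```text
red top 15 coat [430.3  47.3] head [430.6  47.8] arms 35 [27. 40. 45. 49. 57.]
    [ 0  0  0  0  0  0  5 30  0  0  0  0]
red scene 823 coat [426.3  47.7] head [433.8  39.6] arms 56 [-61. -32.  18.  24.  36.]
    [ 0  0  0  7 11  4 20 14  0  0  0  0]
yellow top 123 coat [435.8 170.8] head [436.  168.6] arms 15 [26. 29. 40. 46. 48.]
    [ 0  0  0  0  0  0  5 10  0  0  0  0]
yellow scene 709 coat [431.7 173.2] head [438.6 163.3] arms 50 [-61. -48. -14.  12.  33.]
    [ 0  0  0  9 11  9 14  7  0  0  0  0]
blue top 247 coat [425.5 314.4] head [425.3 311.5] arms 48 [-38. -21. -14.  -8.  12.]
    [ 0  0  0  0  8 33  7  0  0  0  0  0]
blue scene 559 coat [422.2 314.7] head [428.5 305.3] arms 135 [-63. -39. -23. -12.   6.]
    [ 0  0  4 10 40 60 21  0  0  0  0  0]
rs top 173 coat [583.8 224.7] head [582.3 223.2] arms 53 [-174. -159.  152.  170.  177.]
    [18  4  0  0  0  0  0  0  0  0  2 29]
rs scene 708 coat [580.6 226.6] head [583.9 220.2] arms 38 [-170. -142.  -76.  -65.  -41.]
    [ 7  6  2 12 11  0  0  0  0  0  0  0]
bs top 109 coat [601.1  76. ] head [600.1  76.5] arms 3 [54. 54. 54. 54. 54.]
    [0 0 0 0 0 0 0 3 0 0 0 0]
bs scene 911 coat [597.2  76.5] head [601.7  70.4] arms 63 [-60.  -3.  11.  21.  27.]
    [ 0  0  0  6  4 12 36  5  0  0  0  0]
```

```bash
cat > go.py <<'E'
import sys
from h import *
x,y,z,yaw=map(float,sys.argv[1:5])
s=bot.sense();T=R.from_euler('xyz',s['tool_rot'])
d=T.inv().apply(np.array([x,y,z])-s['position'])/30
r=(T.inv()*R.from_euler('xyz',[np.pi,0,np.radians(yaw)])).as_rotvec(degrees=True)/4
print('t',round(s['t'],2),'pos',s['position'].round(1),'rpy',np.degrees(s['tool_rot']).round(1),'q',s['joint_positions'].round(2));print('dp',d.round(2),'rot',r.round(2))
E
python3 go.py 428 47.5 238 35
```

```text
t 0.85 pos [ 197.1 -540.2  238.7] rpy [180.  -0.  20.] q [-1.43  0.18  1.61  0.    1.35 -0.21]
dp [ 13.95 -15.77   0.02] rot [ 0.    0.   -3.74]
```

>>> apply_moves(
  deltas=[
    {"dp":[0.87,-0.98,0],"rotation":[0,0,0]},
    {"dp":[0.87,-0.98,0],"rotation":[0,0,0]},
    {"dp":[0.87,-0.98,0],"rotation":[0,0,0]},
    {"dp":[0.87,-0.98,0],"rotation":[0,0,0]},
    {"dp":[0.87,-0.98,0],"rotation":[0,0,0]},
    {"dp":[0.87,-0.98,0],"rotation":[0,0,0]},
    {"dp":[0.87,-0.98,0],"rotation":[0,0,0]},
    {"dp":[0.87,-0.98,0],"rotation":[0,0,0]},
  ],
  hand=0,
  grip_force=25,
)

```text
t: 1.65
position: [312.9, -246.3, 238.9]
tool_rot: [3.141, -0.0, 0.349]
ft_force: [1.9, -0.1, 1.0]
opening: 1.0
grip_force: 0.0
```

>>> apply_moves(
  deltas=[
    {"dp":[0.87,-0.98,0],"rotation":[0,0,0]},
    {"dp":[0.87,-0.98,0],"rotation":[0,0,0]},
    {"dp":[0.87,-0.98,0],"rotation":[0,0,0]},
    {"dp":[0.87,-0.98,0],"rotation":[0,0,0]},
    {"dp":[0.87,-0.98,0],"rotation":[0,0,0]},
    {"dp":[0.87,-0.98,0],"rotation":[0,0,0]},
    {"dp":[0.87,-0.98,0],"rotation":[0,0,0]},
    {"dp":[0.4,-0.5,0],"rotation":[0,0,0]},
  ],
)

```text
t: 2.45
position: [420.5, 29.0, 239.0]
tool_rot: [-3.141, -0.001, 0.352]
ft_force: [-0.3, -0.3, -0.3]
opening: 0.998
grip_force: 0.0
```

```bash
python3 go.py 428 47.5 175 35
```

```text
t 2.45 pos [420.5  29.  239. ] rpy [-1.80e+02 -1.00e-01  2.02e+01] q [-0.21 -0.18  1.97  0.    1.35  1.  ]
dp [ 0.45 -0.49  2.13] rot [-0.   -0.01 -3.71]
```

>>> apply_moves(
  deltas=[
    {"dp":[0.45,-0.49,0.3],"rotation":[0,0,0]},
    {"dp":[0,0,0.5],"rotation":[0,0,-0.9]},
    {"dp":[0,0,0.5],"rotation":[0,0,-1]},
    {"dp":[0,0,0.5],"rotation":[0,0,-1]},
    {"dp":[0,0,0.3],"rotation":[0,0,-0.8]},
    {"dp":[0,0,0],"rotation":[0,0,0]},
  ],
)

```text
t: 3.05
position: [426.5, 45.1, 174.5]
tool_rot: [-3.14, 0.002, 0.609]
ft_force: [-0.3, 0.4, 0.1]
opening: 0.998
grip_force: 0.0
```

```bash
python3 - <<'E'
from loc import *
a=cam('scene')['img']
A=cv2.resize(a[60:240,130:400],None,fx=2.9,fy=2.9,interpolation=cv2.INTER_CUBIC)
cv2.imwrite('pics/r1.png',A[:,:,::-1])
E
python3 go.py 428 47.5 53 35
```

```text
t 3.1 pos [427.2  45.  175.4] rpy [-180.     0.    34.8] q [-0.17 -0.08  2.02  0.    1.21  0.79]
dp [ 0.07 -0.05  4.08] rot [-0.01  0.01 -0.06]
```

View pics/r1.png

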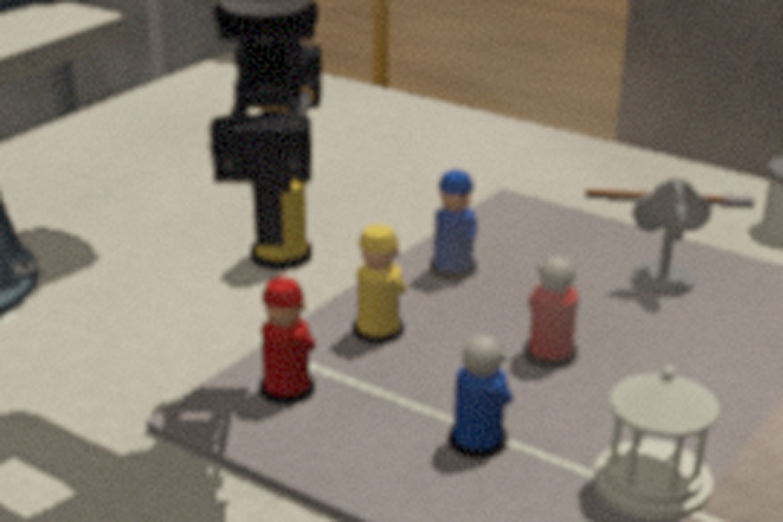

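The gripper hangs open over the red puppet, whose cap is at (283,280). The neighbours are well clear.

>>> apply_moves(
  deltas=[
    {"dp":[0.07,-0.05,0.8],"rotation":[0,0,0]},
    {"dp":[0,0,0.8],"rotation":[0,0,0]},
    {"dp":[0,0,0.8],"rotation":[0,0,0]},
    {"dp":[0,0,0.8],"rotation":[0,0,0]},
    {"dp":[0,0,0.5],"rotation":[0,0,0]},
    {"dp":[0,0,0.2],"rotation":[0,0,0]},
    {"dp":[0,0,0.15],"rotation":[0,0,0]},
    {"dp":[0,0,0],"rotation":[0,0,0]},
  ],
)

```text
t: 3.9
position: [428.8, 47.2, 54.6]
tool_rot: [3.141, -0.0, 0.608]
ft_force: [-0.7, -0.1, 0.0]
opening: 1.0
grip_force: 0.0
```

```bash
python3 go.py 428 47.5 52 35
```

```text
t 3.9 pos [428.8  47.2  54.6] rpy [180.   -0.   34.8] q [-0.17  0.14  2.09 -0.    0.91  0.8 ]
dp [-0.02 -0.02  0.09] rot [ 0.01 -0.01 -0.05]
```

>>> apply_moves(
  deltas=[
    {"dp":[0,0,0.06],"rotation":[0,0,0]},
    {"dp":[0,0,0.06],"rotation":[0,0,0]},
    {"dp":[0,0,0],"rotation":[0,0,0]},
  ],
)

```text
t: 4.2
position: [428.6, 47.3, 50.9]
tool_rot: [3.141, -0.0, 0.608]
ft_force: [0.0, 0.0, 0.6]
opening: 1.005
grip_force: 0.0
```

>>> apply_moves(
  deltas=[
    {"dp":[0,0,0],"rotation":[0,0,0]},
    {"dp":[0,0,0],"rotation":[0,0,0]},
    {"dp":[0,0,0],"rotation":[0,0,0]},
    {"dp":[0,0,0],"rotation":[0,0,0]},
    {"dp":[0,0,0],"rotation":[0,0,0]},
    {"dp":[0,0,0],"rotation":[0,0,0]},
    {"dp":[0,0,0],"rotation":[0,0,0]},
    {"dp":[0,0,0],"rotation":[0,0,0]},
  ],
  hand=1,
  grip_force=25,
)

```text
t: 5.0
position: [428.4, 47.4, 50.6]
tool_rot: [-3.142, 0.0, 0.608]
ft_force: [-1.0, 0.3, 1.0]
opening: 0.443
grip_force: 25.0
```

>>> apply_moves(
  deltas=[
    {"dp":[0,0,-0.3],"rotation":[0,0,0]},
    {"dp":[0,0,-0.6],"rotation":[0,0,0]},
    {"dp":[0,0,-0.6],"rotation":[0,0,-0.8]},
    {"dp":[0,0,-0.6],"rotation":[0,0,-1]},
    {"dp":[0,0,-0.6],"rotation":[0,0,-1]},
    {"dp":[0,0,-0.6],"rotation":[0,0,-1]},
    {"dp":[0,0,-0.4],"rotation":[0,0,-1]},
    {"dp":[0,0,0],"rotation":[0,0,-1]},
  ],
)

```text
t: 5.8
position: [429.6, 47.2, 164.1]
tool_rot: [3.138, -0.002, 1.016]
ft_force: [0.4, -0.7, -1.1]
opening: 0.441
grip_force: 25.0
```

>>> apply_moves(
  deltas=[
    {"dp":[0,0,0],"rotation":[0,0,-1]},
    {"dp":[0,0,0],"rotation":[0,0,-1]},
    {"dp":[0,0,0],"rotation":[0,0,-1]},
    {"dp":[0,0,0],"rotation":[0,0,-1]},
    {"dp":[0,0,0],"rotation":[0,0,-1]},
    {"dp":[0,0,0],"rotation":[0,0,-0.6]},
    {"dp":[0,0,0],"rotation":[0,0,0]},
    {"dp":[0,0,0],"rotation":[0,0,0]},
  ],
)

```text
t: 6.6
position: [428.3, 47.4, 161.9]
tool_rot: [3.141, 0.0, 1.403]
ft_force: [0.6, -0.3, -1.4]
opening: 0.448
grip_force: 25.0
```

```bash
python3 go.py 536 -359 160 81; python3 - <<'E'
from loc import *
for i in (0,1):
    P,C=pts();p=P[i];H=hsv(C[i])
    for n in('yellow','blue','red'):
        m=col(H,n)&(p[:,2]<16)&(p[:,2]>-5)&(p[:,1]<-130)&(p[:,0]>450)&(p[:,0]<650)&(p[:,1]>-430)
        xy=p[m][:,:2]; xy=xy[np.hypot(*(xy-np.median(xy,0)).T)<54].astype(np.float32)
        r=cv2.minAreaRect(xy);print(i,n,len(xy),np.round(r[0],1),np.round(r[1],1),round(r[2],1),xy.mean(0).round(1))
E
```

```text
t 6.6 pos [428.3  47.4 161.9] rpy [180.    0.   80.4] q [-0.17 -0.06  2.03 -0.    1.17  0.  ]
dp [-12.75   5.8    0.06] rot [ 0.    0.   -0.16]
0 yellow 763 [ 562.  -198.9] [72.1 73.5] 81.4 [ 561.6 -198.2]
0 blue 653 [ 548.7 -277.7] [66.  67.9] 81.1 [ 548.7 -277.6]
0 red 716 [ 536.  -359.1] [70.1 72.3] 81.0 [ 535.9 -358.4]
1 yellow 718 [ 551.9 -189.7] [66.8 63.8] 79.7 [ 552.3 -190.9]
1 blue 729 [ 539.9 -271.5] [64.7 58.6] 82.2 [ 540.9 -272.3]
1 red 1001 [ 526.4 -352.5] [69.2 64. ] 80.0 [ 527.9 -353.5]
```

>>> apply_moves(
  deltas=[
    {"dp":[-0.5,0.2,0],"rotation":[0,0,0]},
    {"dp":[-0.9,0.4,0],"rotation":[0,0,0]},
    {"dp":[-0.95,0.45,0],"rotation":[0,0,0]},
    {"dp":[-0.95,0.45,0],"rotation":[0,0,0]},
    {"dp":[-0.95,0.45,0],"rotation":[0,0,0]},
    {"dp":[-0.95,0.45,0],"rotation":[0,0,0]},
    {"dp":[-0.95,0.45,0],"rotation":[0,0,0]},
    {"dp":[-0.95,0.45,0],"rotation":[0,0,0]},
  ],
)

```text
t: 7.6
position: [490.8, -180.4, 161.5]
tool_rot: [-3.141, -0.0, 1.403]
ft_force: [0.6, 0.8, -0.7]
opening: 0.445
grip_force: 25.0
```

>>> apply_moves(
  deltas=[
    {"dp":[-0.95,0.45,0],"rotation":[0,0,0]},
    {"dp":[-0.95,0.45,0],"rotation":[0,0,0]},
    {"dp":[-0.95,0.45,0],"rotation":[0,0,0]},
    {"dp":[-0.95,0.45,0],"rotation":[0,0,0]},
    {"dp":[-0.95,0.4,0],"rotation":[0,0,0]},
    {"dp":[-0.6,0.2,0],"rotation":[0,0,0]},
    {"dp":[-0.2,0,0],"rotation":[0,0,0]},
    {"dp":[0,0,0],"rotation":[0,0,0]},
  ],
)

```text
t: 8.4
position: [533.5, -355.5, 161.1]
tool_rot: [-3.141, -0.001, 1.403]
ft_force: [0.1, 0.5, -1.7]
opening: 0.448
grip_force: 25.0
```

```bash
python3 go.py 535 -357.5 46 81
```

```text
t 8.4 pos [ 533.5 -355.5  161.1] rpy [-179.9   -0.    80.4] q [-0.77  0.4   1.5   0.    1.25 -0.6 ]
dp [-0.06  0.06  3.84] rot [-0.01 -0.01 -0.16]
```

>>> apply_moves(
  deltas=[
    {"dp":[-0.06,0.06,0.5],"rotation":[0,0,0]},
    {"dp":[0,0,0.7],"rotation":[0,0,0]},
    {"dp":[0,0,0.7],"rotation":[0,0,0]},
    {"dp":[0,0,0.7],"rotation":[0,0,0]},
    {"dp":[0,0,0.6],"rotation":[0,0,0]},
    {"dp":[0,0,0.35],"rotation":[0,0,0]},
    {"dp":[0,0,0.15],"rotation":[0,0,0]},
    {"dp":[0,0,0],"rotation":[0,0,0]},
  ],
)

```text
t: 9.2
position: [535.3, -356.6, 50.0]
tool_rot: [-3.141, -0.001, 1.405]
ft_force: [-0.3, -0.4, -1.2]
opening: 0.446
grip_force: 25.0
```

```bash
python3 go.py 535 -357.5 45 81; python3 - <<'E'
from loc import *
a=cam('scene')['img'];b=cam('top')['img']
A=cv2.resize(a[160:350,80:280],None,fx=2,fy=2,interpolation=cv2.INTER_CUBIC)
B=cv2.resize(b[130:230,300:430],None,fx=3,fy=3.8,interpolation=cv2.INTER_CUBIC)
cv2.imwrite('pics/p1.png',np.hstack([A,B])[:,:,::-1])
E
```

```text
t 9.2 pos [ 535.3 -356.6   50. ] rpy [-179.9   -0.    80.5] q [-0.77  0.54  1.54  0.    1.06 -0.61]
dp [-0.03 -0.    0.17] rot [-0.01 -0.01 -0.13]
```

View pics/p1.png

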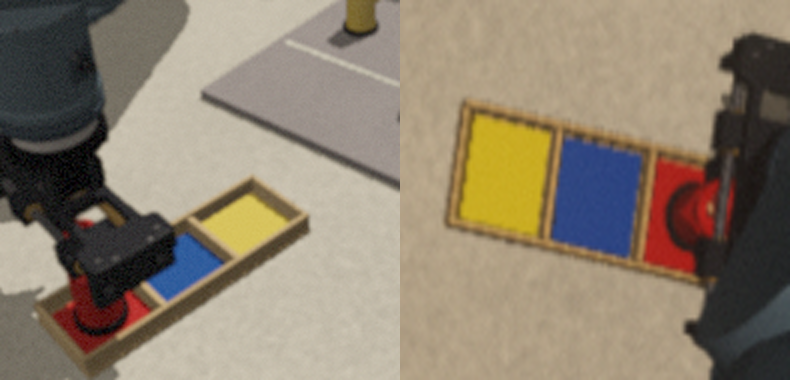

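The puppet is centred just above the red card, with its foot at about (100,320) in the left panel. I'll lower it the last few millimetres.

>>> apply_moves(
  deltas=[
    {"dp":[0,0,0.05],"rotation":[0,0,0]},
    {"dp":[0,0,0.05],"rotation":[0,0,0]},
    {"dp":[0,0,0.04],"rotation":[0,0,0]},
    {"dp":[0,0,0],"rotation":[0,0,0]},
  ],
)

```text
t: 9.7
position: [535.4, -357.3, 46.4]
tool_rot: [-3.142, -0.0, 1.404]
ft_force: [0.1, 0.3, -0.3]
opening: 0.447
grip_force: 25.0
```

>>> apply_moves(
  deltas=[
    {"dp":[0,0,0.04],"rotation":[0,0,0]},
    {"dp":[0,0,0.02],"rotation":[0,0,0]},
    {"dp":[0,0,0],"rotation":[0,0,0]},
    {"dp":[0,0,0],"rotation":[0,0,0]},
  ],
)

```text
t: 10.1
position: [535.5, -357.5, 45.6]
tool_rot: [3.141, 0.0, 1.404]
ft_force: [-2.5, 1.5, 5.8]
opening: 0.447
grip_force: 25.0
```

>>> apply_moves(
  deltas=[
    {"dp":[0,0,0],"rotation":[0,0,0]},
    {"dp":[0,0,0],"rotation":[0,0,0]},
    {"dp":[0,0,0],"rotation":[0,0,0]},
    {"dp":[0,0,0],"rotation":[0,0,0]},
    {"dp":[0,0,0],"rotation":[0,0,0]},
    {"dp":[0,0,-0.3],"rotation":[0,0,0]},
    {"dp":[0,0,-0.6],"rotation":[0,0,0]},
    {"dp":[0,0,-0.8],"rotation":[0,0,0]},
  ],
  hand=0,
)

```text
t: 10.9
position: [534.8, -356.8, 95.5]
tool_rot: [-3.14, -0.001, 1.404]
ft_force: [0.2, -0.1, -0.2]
opening: 0.999
grip_force: 0.0
```

>>> apply_moves(
  deltas=[
    {"dp":[0,0,-0.9],"rotation":[0,0,0]},
    {"dp":[0,0,-0.9],"rotation":[0,0,0]},
    {"dp":[0,0,-0.8],"rotation":[0,0,0.9]},
    {"dp":[0,0,-0.2],"rotation":[0,0,1]},
    {"dp":[0,0,0],"rotation":[0,0,1]},
    {"dp":[0,0,0],"rotation":[0,0,1]},
    {"dp":[0,0,0],"rotation":[0,0,1]},
    {"dp":[0,0,0],"rotation":[0,0,1]},
  ],
)

```text
t: 11.7
position: [535.6, -357.4, 180.5]
tool_rot: [3.141, 0.0, 0.989]
ft_force: [-0.2, 0.0, -0.0]
opening: 0.999
grip_force: 0.0
```

>>> apply_moves(
  deltas=[
    {"dp":[0,0,0],"rotation":[0,0,1]},
    {"dp":[0,0,0],"rotation":[0,0,1]},
    {"dp":[0,0,0],"rotation":[0,0,1]},
    {"dp":[0,0,0],"rotation":[0,0,1]},
    {"dp":[0,0,0],"rotation":[0,0,1]},
    {"dp":[0,0,0],"rotation":[0,0,1]},
    {"dp":[0,0,0],"rotation":[0,0,0.5]},
    {"dp":[0,0,0],"rotation":[0,0,0]},
  ],
)

```text
t: 12.5
position: [535.6, -357.4, 180.3]
tool_rot: [3.141, -0.0, 0.538]
ft_force: [1.2, 0.0, 0.5]
opening: 1.006
grip_force: 0.0
```

```bash
python3 go.py 434 172 175 30; python3 - <<'E'
from loc import *
P,C=pts()
for i in(0,1):
    p=P[i];p=p[np.hypot(*(p[:,:2]-[535,-357]).T)<45]
    t=p[(p[:,2]>98)&(p[:,2]<125)];b=p[(p[:,2]>30)&(p[:,2]<68)]
    print(len(t),np.median(t,0).round(1) if len(t) else '',len(b),circ(b[:,:2]).round(1) if len(b) else '')
E
```

```text
t 12.5 pos [ 535.6 -357.4  180.3] rpy [180.   -0.   30.8] q [-0.77  0.38  1.48  0.    1.28  0.26]
dp [  6.14 -16.89   0.17] rot [ 0.01 -0.    0.21]
7 [ 550.5 -350.1  100.2] 90 [ 535.  -322.5]
313 [ 541.5 -362.4  108.1] 401 [ 534.8 -357.8]
```

>>> apply_moves(
  deltas=[
    {"dp":[0.35,-0.95,0],"rotation":[0,0,0]},
    {"dp":[0.35,-0.95,0],"rotation":[0,0,0]},
    {"dp":[0.35,-0.95,0],"rotation":[0,0,0]},
    {"dp":[0.35,-0.95,0],"rotation":[0,0,0]},
    {"dp":[0.35,-0.95,0],"rotation":[0,0,0]},
    {"dp":[0.35,-0.95,0],"rotation":[0,0,0]},
    {"dp":[0.35,-0.95,0],"rotation":[0,0,0]},
    {"dp":[0.35,-0.95,0],"rotation":[0,0,0]},
  ],
)

```text
t: 13.4
position: [490.4, -117.4, 180.0]
tool_rot: [3.141, -0.0, 0.539]
ft_force: [0.8, -0.4, -0.1]
opening: 1.002
grip_force: 0.0
```

>>> apply_moves(
  deltas=[
    {"dp":[0.35,-0.95,0],"rotation":[0,0,0]},
    {"dp":[0.35,-0.95,0],"rotation":[0,0,0]},
    {"dp":[0.35,-0.95,0],"rotation":[0,0,0]},
    {"dp":[0.35,-0.95,0],"rotation":[0,0,0]},
    {"dp":[0.35,-0.95,0],"rotation":[0,0,0]},
    {"dp":[0.35,-0.95,0],"rotation":[0,0,0]},
    {"dp":[0.35,-0.95,0],"rotation":[0,0,0]},
    {"dp":[0.35,-0.95,0],"rotation":[0,0,0]},
  ],
)

```text
t: 14.2
position: [445.7, 121.5, 180.1]
tool_rot: [3.141, -0.001, 0.539]
ft_force: [-0.3, -0.1, 0.0]
opening: 1.0
grip_force: 0.0
```

>>> apply_moves(
  deltas=[
    {"dp":[0.35,-0.95,0],"rotation":[0,0,0]},
    {"dp":[0.2,-0.6,0],"rotation":[0,0,0]},
    {"dp":[0,-0.15,0],"rotation":[0,0,0.2]},
    {"dp":[0,0,0],"rotation":[0,0,0]},
  ],
)

```text
t: 14.6
position: [433.7, 172.8, 179.8]
tool_rot: [3.141, -0.0, 0.526]
ft_force: [0.2, -0.6, 0.0]
opening: 0.995
grip_force: 0.0
```

```bash
python3 go.py 434 172 51 30
```

```text
t 14.6 pos [433.7 172.8 179.8] rpy [180.   -0.   30.1] q [ 0.12 -0.    1.93 -0.    1.21  1.17]
dp [-0.    0.03  4.29] rot [ 0.   -0.    0.03]
```

>>> apply_moves(
  deltas=[
    {"dp":[0,0.03,0.8],"rotation":[0,0,0]},
    {"dp":[0,0,0.9],"rotation":[0,0,0]},
    {"dp":[0,0,0.9],"rotation":[0,0,0]},
    {"dp":[0,0,0.8],"rotation":[0,0,0]},
    {"dp":[0,0,0.5],"rotation":[0,0,0]},
    {"dp":[0,0,0.25],"rotation":[0,0,0]},
    {"dp":[0,0,0.12],"rotation":[0,0,0]},
    {"dp":[0,0,0],"rotation":[0,0,0]},
  ],
)

```text
t: 15.4
position: [434.8, 171.3, 51.7]
tool_rot: [3.141, -0.0, 0.524]
ft_force: [0.8, 0.6, 0.5]
opening: 0.999
grip_force: 0.0
```

>>> apply_moves(
  deltas=[
    {"dp":[0,0,0],"rotation":[0,0,0]},
    {"dp":[0,0,0],"rotation":[0,0,0]},
    {"dp":[0,0,0],"rotation":[0,0,0]},
    {"dp":[0,0,0],"rotation":[0,0,0]},
    {"dp":[0,0,0],"rotation":[0,0,0]},
    {"dp":[0,0,0],"rotation":[0,0,0]},
    {"dp":[0,0,0],"rotation":[0,0,0]},
    {"dp":[0,0,0],"rotation":[0,0,0]},
  ],
  hand=1,
)

```text
t: 16.2
position: [434.4, 171.8, 51.6]
tool_rot: [-3.142, -0.0, 0.524]
ft_force: [-0.5, 0.1, 0.7]
opening: 0.444
grip_force: 25.0
```

>>> apply_moves(
  deltas=[
    {"dp":[0,0,-0.3],"rotation":[0,0,0]},
    {"dp":[0,0,-0.6],"rotation":[0,0,0]},
    {"dp":[0,0,-0.6],"rotation":[0,0,-0.8]},
    {"dp":[0,0,-0.6],"rotation":[0,0,-1]},
    {"dp":[0,0,-0.6],"rotation":[0,0,-1]},
    {"dp":[0,0,-0.6],"rotation":[0,0,-1]},
    {"dp":[0,0,-0.5],"rotation":[0,0,-1]},
    {"dp":[0,0,-0.2],"rotation":[0,0,-1]},
  ],
)

```text
t: 17.0
position: [435.2, 171.9, 173.7]
tool_rot: [3.139, -0.002, 0.932]
ft_force: [0.8, -0.5, -1.3]
opening: 0.449
grip_force: 25.0
```

>>> apply_moves(
  deltas=[
    {"dp":[0,0,0],"rotation":[0,0,-1]},
    {"dp":[0,0,0],"rotation":[0,0,-1]},
    {"dp":[0,0,0],"rotation":[0,0,-1]},
    {"dp":[0,0,0],"rotation":[0,0,-1]},
    {"dp":[0,0,0],"rotation":[0,0,-1]},
    {"dp":[0,0,0],"rotation":[0,0,-1]},
    {"dp":[0,0,0],"rotation":[0,0,-0.9]},
    {"dp":[0,0,0],"rotation":[0,0,0]},
  ],
)

```text
t: 17.8
position: [434.3, 171.7, 171.9]
tool_rot: [3.141, 0.0, 1.412]
ft_force: [1.0, 0.2, -1.5]
opening: 0.445
grip_force: 25.0
```

```bash
python3 go.py 560.5 -198 160 81
```

```text
t 17.8 pos [434.3 171.7 171.9] rpy [180.    0.   80.9] q [ 0.12  0.01  1.94 -0.    1.2   0.28]
dp [-11.5    6.11   0.4 ] rot [ 0.    0.   -0.03]
```

>>> apply_moves(
  deltas=[
    {"dp":[-0.5,0.3,0],"rotation":[0,0,0]},
    {"dp":[-0.9,0.5,0],"rotation":[0,0,0]},
    {"dp":[-0.9,0.5,0],"rotation":[0,0,0]},
    {"dp":[-0.9,0.5,0],"rotation":[0,0,0]},
    {"dp":[-0.9,0.5,0],"rotation":[0,0,0]},
    {"dp":[-0.9,0.5,0],"rotation":[0,0,0]},
    {"dp":[-0.9,0.5,0],"rotation":[0,0,0]},
    {"dp":[-0.9,0.5,0],"rotation":[0,0,0]},
  ],
)

```text
t: 18.6
position: [514.7, -49.0, 171.8]
tool_rot: [3.141, 0.0, 1.409]
ft_force: [0.6, 0.3, -0.8]
opening: 0.446
grip_force: 25.0
```

>>> apply_moves(
  deltas=[
    {"dp":[-0.9,0.5,0],"rotation":[0,0,0]},
    {"dp":[-0.9,0.5,0],"rotation":[0,0,0]},
    {"dp":[-0.9,0.4,0],"rotation":[0,0,0]},
    {"dp":[-0.9,0.3,0],"rotation":[0,0,0]},
    {"dp":[-0.8,0.2,0],"rotation":[0,0,0]},
    {"dp":[-0.3,0,0],"rotation":[0,0,0]},
    {"dp":[0,0,0],"rotation":[0,0,0]},
    {"dp":[0,0,0],"rotation":[0,0,0]},
  ],
)

```text
t: 19.4
position: [548.0, -195.1, 171.4]
tool_rot: [-3.141, -0.001, 1.41]
ft_force: [0.2, 0.7, -1.9]
opening: 0.44
grip_force: 25.0
```

```bash
python3 go.py 560.5 -198 50 81
```

```text
t 19.4 pos [ 548.  -195.1  171.4] rpy [-180.    -0.    80.8] q [-0.55  0.26  1.65  0.    1.23 -0.39]
dp [-0.03  0.43  4.05] rot [-0.01 -0.01 -0.05]
```

>>> apply_moves(
  deltas=[
    {"dp":[-0.03,0.43,0.3],"rotation":[0,0,0]},
    {"dp":[0,0,0.8],"rotation":[0,0,0]},
    {"dp":[0,0,0.8],"rotation":[0,0,0]},
    {"dp":[0,0,0.8],"rotation":[0,0,0]},
    {"dp":[0,0,0.7],"rotation":[0,0,0]},
    {"dp":[0,0,0.45],"rotation":[0,0,0]},
    {"dp":[0,0,0.2],"rotation":[0,0,0]},
    {"dp":[0,0,0],"rotation":[0,0,0]},
  ],
)

```text
t: 20.2
position: [560.7, -198.2, 49.6]
tool_rot: [-3.141, -0.001, 1.412]
ft_force: [0.5, -0.5, -1.1]
opening: 0.446
grip_force: 25.0
```

>>> apply_moves(
  deltas=[
    {"dp":[0,0,0.05],"rotation":[0,0,0]},
    {"dp":[0,0,0.03],"rotation":[0,0,0]},
    {"dp":[0,0,0],"rotation":[0,0,0]},
    {"dp":[0,0,0],"rotation":[0,0,0]},
  ],
)

```text
t: 20.6
position: [561.2, -199.2, 48.2]
tool_rot: [3.141, 0.0, 1.411]
ft_force: [0.4, -0.2, -1.0]
opening: 0.444
grip_force: 25.0
```

```bash
python3 go.py 560.5 -198 46.6 81; python3 - <<'E'
from loc import *
a=cam('scene')['img'];b=cam('top')['img']
A=cv2.resize(a[160:350,80:280],None,fx=2,fy=2,interpolation=cv2.INTER_CUBIC)
B=cv2.resize(b[130:230,300:430],None,fx=3,fy=3.8,interpolation=cv2.INTER_CUBIC)
cv2.imwrite('pics/p2.png',np.hstack([A,B])[:,:,::-1])
E
```

```text
t 20.6 pos [ 561.2 -199.2   48.2] rpy [180.    0.   80.8] q [-0.54  0.46  1.68 -0.    1.01 -0.38]
dp [ 0.04 -0.03  0.05] rot [ 0.01  0.   -0.04]
```

View pics/p2.png

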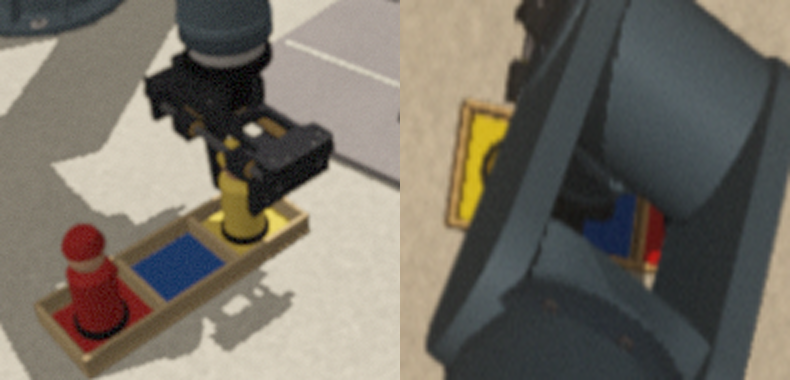

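Red stands upright in its bay, with its foot at (100,318). Yellow is over its own card at (243,228). I'll finish lowering it and release.

>>> apply_moves(
  deltas=[
    {"dp":[0,0,0.05],"rotation":[0,0,0]},
    {"dp":[0,0,0.04],"rotation":[0,0,0]},
    {"dp":[0,0,0],"rotation":[0,0,0]},
    {"dp":[0,0,0],"rotation":[0,0,0]},
  ],
)

```text
t: 21.1
position: [561.2, -199.2, 46.5]
tool_rot: [3.141, 0.0, 1.411]
ft_force: [-4.8, 1.5, 11.4]
opening: 0.442
grip_force: 25.0
```

>>> apply_moves(
  deltas=[
    {"dp":[0,0,0],"rotation":[0,0,0]},
    {"dp":[0,0,0],"rotation":[0,0,0]},
    {"dp":[0,0,0],"rotation":[0,0,0]},
    {"dp":[0,0,0],"rotation":[0,0,0]},
    {"dp":[0,0,0],"rotation":[0,0,0]},
    {"dp":[0,0,-0.3],"rotation":[0,0,0]},
    {"dp":[0,0,-0.6],"rotation":[0,0,0]},
    {"dp":[0,0,-0.8],"rotation":[0,0,0]},
  ],
  hand=0,
)

```text
t: 21.9
position: [560.1, -198.6, 95.9]
tool_rot: [-3.139, -0.001, 1.411]
ft_force: [-0.0, -0.5, 0.5]
opening: 1.003
grip_force: 0.0
```

>>> apply_moves(
  deltas=[
    {"dp":[0,0,-0.9],"rotation":[0,0,0]},
    {"dp":[0,0,-0.9],"rotation":[0,0,0]},
    {"dp":[0,0,-0.8],"rotation":[0,0,1]},
    {"dp":[0,0,-0.2],"rotation":[0,0,1]},
    {"dp":[0,0,0],"rotation":[0,0,1]},
    {"dp":[0,0,0],"rotation":[0,0,1]},
    {"dp":[0,0,0],"rotation":[0,0,1]},
    {"dp":[0,0,0],"rotation":[0,0,1]},
  ],
)

```text
t: 22.7
position: [561.0, -199.0, 180.7]
tool_rot: [3.141, -0.0, 0.989]
ft_force: [-0.1, -0.3, 0.0]
opening: 1.001
grip_force: 0.0
```

>>> apply_moves(
  deltas=[
    {"dp":[0,0,0],"rotation":[0,0,1]},
    {"dp":[0,0,0],"rotation":[0,0,1]},
    {"dp":[0,0,0],"rotation":[0,0,1]},
    {"dp":[0,0,0],"rotation":[0,0,1]},
    {"dp":[0,0,0],"rotation":[0,0,1]},
    {"dp":[0,0,0],"rotation":[0,0,1]},
    {"dp":[0,0,0],"rotation":[0,0,1]},
    {"dp":[0,0,0],"rotation":[0,0,1]},
  ],
)

```text
t: 23.5
position: [560.9, -199.0, 180.6]
tool_rot: [3.141, -0.0, 0.431]
ft_force: [-0.3, 0.3, -0.4]
opening: 1.001
grip_force: 0.0
```

>>> apply_moves(
  deltas=[
    {"dp":[0,0,0],"rotation":[0,0,1]},
    {"dp":[0,0,0],"rotation":[0,0,1]},
    {"dp":[0,0,0],"rotation":[0,0,1]},
    {"dp":[0,0,0],"rotation":[0,0,1]},
    {"dp":[0,0,0],"rotation":[0,0,1]},
    {"dp":[0,0,0],"rotation":[0,0,1]},
    {"dp":[0,0,0],"rotation":[0,0,1]},
    {"dp":[0,0,0],"rotation":[0,0,1]},
  ],
)

```text
t: 24.3
position: [560.9, -199.0, 180.6]
tool_rot: [3.141, -0.0, -0.128]
ft_force: [-0.5, 0.1, -0.4]
opening: 1.0
grip_force: 0.0
```

```bash
python3 go.py 424 314.5 180 -15; python3 - <<'E'
from loc import *
P,C=pts()
for i in(0,1):
  for k in ([535,-357],[561,-199]):
    p=P[i];p=p[np.hypot(*(p[:,:2]-k).T)<40]
    t=p[(p[:,2]>98)&(p[:,2]<125)];b=p[(p[:,2]>30)&(p[:,2]<68)]
    print(len(t),np.median(t,0).round(1) if len(t) else '',len(b),circ(b[:,:2]).round(1) if len(b) else '')
E
```

```text
t 24.3 pos [ 560.9 -199.   180.6] rpy [180.   -0.   -7.3] q [-0.54  0.28  1.61 -0.    1.25  1.16]
dp [-6.71e+00 -1.64e+01  1.00e-02] rot [ 0.   -0.01  1.92]
58 [ 526.7 -357.   106. ] 54 [ 538.1 -356.1]
21 [ 554.9 -189.6  106.4] 37 [ 564.1 -197.8]
312 [ 541.4 -362.6  108.3] 397 [ 534.9 -357.8]
247 [ 565.9 -205.9  108.5] 329 [ 559.5 -199.4]
```

>>> apply_moves(
  deltas=[
    {"dp":[-0.4,-0.95,0],"rotation":[0,0,0]},
    {"dp":[-0.4,-0.95,0],"rotation":[0,0,0]},
    {"dp":[-0.4,-0.95,0],"rotation":[0,0,0]},
    {"dp":[-0.4,-0.95,0],"rotation":[0,0,0]},
    {"dp":[-0.4,-0.95,0],"rotation":[0,0,0]},
    {"dp":[-0.4,-0.95,0],"rotation":[0,0,0]},
    {"dp":[-0.4,-0.95,0],"rotation":[0,0,0]},
    {"dp":[-0.4,-0.95,0],"rotation":[0,0,0]},
  ],
)

```text
t: 25.2
position: [493.7, 40.3, 180.5]
tool_rot: [-3.142, -0.001, -0.123]
ft_force: [0.5, 0.7, -0.2]
opening: 1.0
grip_force: 0.0
```

>>> apply_moves(
  deltas=[
    {"dp":[-0.4,-0.95,0],"rotation":[0,0,0]},
    {"dp":[-0.4,-0.95,0],"rotation":[0,0,0]},
    {"dp":[-0.4,-0.95,0],"rotation":[0,0,0]},
    {"dp":[-0.4,-0.95,0],"rotation":[0,0,0]},
    {"dp":[-0.4,-0.95,0],"rotation":[0,0,0]},
    {"dp":[-0.4,-0.95,0],"rotation":[0,0,0]},
    {"dp":[-0.4,-0.95,0],"rotation":[0,0,0]},
    {"dp":[-0.4,-0.95,0],"rotation":[0,0,0]},
  ],
)

```text
t: 26.0
position: [426.8, 278.6, 180.5]
tool_rot: [-3.141, -0.001, -0.123]
ft_force: [0.3, 0.6, -0.1]
opening: 1.002
grip_force: 0.0
```

>>> apply_moves(
  deltas=[
    {"dp":[-0.3,-0.9,0],"rotation":[0,0,0]},
    {"dp":[0,-0.3,0],"rotation":[0,0,0]},
    {"dp":[0,0,0],"rotation":[0,0,1]},
    {"dp":[0,0,0],"rotation":[0,0,0.9]},
    {"dp":[0,0,0],"rotation":[0,0,0]},
  ],
)

```text
t: 26.5
position: [423.1, 313.8, 180.1]
tool_rot: [3.141, -0.0, -0.257]
ft_force: [0.7, -0.1, -0.7]
opening: 0.999
grip_force: 0.0
```

```bash
python3 go.py 424 314.5 51 -15
```

```text
t 26.5 pos [423.1 313.8 180.1] rpy [180.   -0.  -14.7] q [ 0.41  0.14  1.78 -0.    1.22  2.24]
dp [ 0.02 -0.03  4.3 ] rot [ 0.   -0.    0.07]
```

>>> apply_moves(
  deltas=[
    {"dp":[0.02,-0.03,0.8],"rotation":[0,0,0]},
    {"dp":[0,0,0.9],"rotation":[0,0,0]},
    {"dp":[0,0,0.9],"rotation":[0,0,0]},
    {"dp":[0,0,0.8],"rotation":[0,0,0]},
    {"dp":[0,0,0.5],"rotation":[0,0,0]},
    {"dp":[0,0,0.25],"rotation":[0,0,0]},
    {"dp":[0,0,0.12],"rotation":[0,0,0]},
    {"dp":[0,0,0],"rotation":[0,0,0]},
  ],
)

```text
t: 27.3
position: [423.9, 314.8, 52.0]
tool_rot: [-3.142, -0.0, -0.257]
ft_force: [-0.3, 0.4, 0.1]
opening: 0.998
grip_force: 0.0
```

>>> apply_moves(
  deltas=[
    {"dp":[0,0,0],"rotation":[0,0,0]},
    {"dp":[0,0,0],"rotation":[0,0,0]},
    {"dp":[0,0,0],"rotation":[0,0,0]},
    {"dp":[0,0,0],"rotation":[0,0,0]},
    {"dp":[0,0,0],"rotation":[0,0,0]},
    {"dp":[0,0,0],"rotation":[0,0,0]},
    {"dp":[0,0,0],"rotation":[0,0,0]},
    {"dp":[0,0,0],"rotation":[0,0,0]},
  ],
  hand=1,
)

```text
t: 28.1
position: [423.6, 315.0, 51.9]
tool_rot: [-3.141, -0.0, -0.258]
ft_force: [-0.1, 0.6, 1.1]
opening: 0.443
grip_force: 25.0
```

>>> apply_moves(
  deltas=[
    {"dp":[0,0,-0.3],"rotation":[0,0,0]},
    {"dp":[0,0,-0.6],"rotation":[0,0,0]},
    {"dp":[0,0,-0.6],"rotation":[0,0,-1]},
    {"dp":[0,0,-0.6],"rotation":[0,0,-1]},
    {"dp":[0,0,-0.6],"rotation":[0,0,-1]},
    {"dp":[0,0,-0.6],"rotation":[0,0,-1]},
    {"dp":[0,0,-0.5],"rotation":[0,0,-1]},
    {"dp":[0,0,-0.3],"rotation":[0,0,-1]},
  ],
)

```text
t: 28.9
position: [424.0, 315.1, 176.7]
tool_rot: [-3.141, -0.002, 0.164]
ft_force: [-0.1, -0.5, -2.4]
opening: 0.444
grip_force: 25.0
```

>>> apply_moves(
  deltas=[
    {"dp":[0,0,0],"rotation":[0,0,-1]},
    {"dp":[0,0,0],"rotation":[0,0,-1]},
    {"dp":[0,0,0],"rotation":[0,0,-1]},
    {"dp":[0,0,0],"rotation":[0,0,-1]},
    {"dp":[0,0,0],"rotation":[0,0,-1]},
    {"dp":[0,0,0],"rotation":[0,0,-1]},
    {"dp":[0,0,0],"rotation":[0,0,-1]},
    {"dp":[0,0,0],"rotation":[0,0,-1]},
  ],
)

```text
t: 29.7
position: [423.4, 314.8, 175.2]
tool_rot: [-3.142, 0.0, 0.723]
ft_force: [-0.3, 0.1, -2.4]
opening: 0.445
grip_force: 25.0
```

>>> apply_moves(
  deltas=[
    {"dp":[0,0,0],"rotation":[0,0,-1]},
    {"dp":[0,0,0],"rotation":[0,0,-1]},
    {"dp":[0,0,0],"rotation":[0,0,-1]},
    {"dp":[0,0,0],"rotation":[0,0,-1]},
    {"dp":[0,0,0],"rotation":[0,0,-1]},
    {"dp":[0,0,0],"rotation":[0,0,-1]},
    {"dp":[0,0,0],"rotation":[0,0,-1]},
    {"dp":[0,0,0],"rotation":[0,0,-1]},
  ],
)

```text
t: 30.5
position: [423.4, 314.8, 175.1]
tool_rot: [-3.141, 0.0, 1.281]
ft_force: [-0.5, -0.8, -1.5]
opening: 0.445
grip_force: 25.0
```

>>> apply_moves(
  deltas=[
    {"dp":[0,0,0],"rotation":[0,0,-1]},
    {"dp":[0,0,0],"rotation":[0,0,-0.9]},
    {"dp":[0,0,0],"rotation":[0,0,0]},
    {"dp":[0,0,0],"rotation":[0,0,0]},
  ],
)

```text
t: 30.9
position: [423.5, 314.9, 175.0]
tool_rot: [3.142, 0.0, 1.409]
ft_force: [0.1, 0.6, -0.8]
opening: 0.443
grip_force: 25.0
```

```bash
python3 go.py 547.5 -278 174 81
```

```text
t 30.9 pos [423.5 314.9 175. ] rpy [180.    0.   80.7] q [ 0.41  0.14  1.79 -0.    1.21  0.58]
dp [-18.84   7.26   0.04] rot [ 0.    0.   -0.06]
```

>>> apply_moves(
  deltas=[
    {"dp":[-0.5,0.2,0],"rotation":[0,0,0]},
    {"dp":[-0.9,0.35,0],"rotation":[0,0,0]},
    {"dp":[-0.95,0.37,0],"rotation":[0,0,0]},
    {"dp":[-0.95,0.37,0],"rotation":[0,0,0]},
    {"dp":[-0.95,0.37,0],"rotation":[0,0,0]},
    {"dp":[-0.95,0.37,0],"rotation":[0,0,0]},
    {"dp":[-0.95,0.37,0],"rotation":[0,0,0]},
    {"dp":[-0.95,0.37,0],"rotation":[0,0,0]},
  ],
)

```text
t: 31.7
position: [471.8, 90.2, 175.1]
tool_rot: [3.141, -0.0, 1.409]
ft_force: [0.3, 0.4, -2.4]
opening: 0.443
grip_force: 25.0
```

>>> apply_moves(
  deltas=[
    {"dp":[-0.95,0.37,0],"rotation":[0,0,0]},
    {"dp":[-0.95,0.37,0],"rotation":[0,0,0]},
    {"dp":[-0.95,0.37,0],"rotation":[0,0,0]},
    {"dp":[-0.95,0.37,0],"rotation":[0,0,0]},
    {"dp":[-0.95,0.37,0],"rotation":[0,0,0]},
    {"dp":[-0.95,0.37,0],"rotation":[0,0,0]},
    {"dp":[-0.95,0.37,0],"rotation":[0,0,0]},
    {"dp":[-0.95,0.37,0],"rotation":[0,0,0]},
  ],
)

```text
t: 32.5
position: [523.2, -149.1, 175.0]
tool_rot: [3.142, -0.0, 1.409]
ft_force: [1.4, 0.2, -0.6]
opening: 0.444
grip_force: 25.0
```

>>> apply_moves(
  deltas=[
    {"dp":[-0.95,0.37,0],"rotation":[0,0,0]},
    {"dp":[-0.95,0.37,0],"rotation":[0,0,0]},
    {"dp":[-0.95,0.37,0],"rotation":[0,0,0]},
    {"dp":[-0.8,0.3,0],"rotation":[0,0,0]},
    {"dp":[-0.4,0.1,0],"rotation":[0,0,0]},
    {"dp":[0,0,0],"rotation":[0,0,0]},
    {"dp":[0,0,0],"rotation":[0,0,0]},
  ],
)

```text
t: 33.2
position: [548.1, -274.0, 174.5]
tool_rot: [-3.141, -0.001, 1.41]
ft_force: [0.1, 0.5, -1.8]
opening: 0.448
grip_force: 25.0
```

```bash
python3 go.py 547.5 -278 50 81
```

```text
t 33.2 pos [ 548.1 -274.   174.5] rpy [-1.799e+02 -1.000e-01  8.080e+01] q [-0.66  0.33  1.56  0.    1.25 -0.5 ]
dp [-0.14  0.    4.15] rot [-0.01 -0.01 -0.05]
```

>>> apply_moves(
  deltas=[
    {"dp":[-0.11,0,0.3],"rotation":[0,0,0]},
    {"dp":[0,0,0.8],"rotation":[0,0,0]},
    {"dp":[0,0,0.8],"rotation":[0,0,0]},
    {"dp":[0,0,0.8],"rotation":[0,0,0]},
    {"dp":[0,0,0.7],"rotation":[0,0,0]},
    {"dp":[0,0,0.45],"rotation":[0,0,0]},
    {"dp":[0,0,0.25],"rotation":[0,0,0]},
    {"dp":[0,0,0],"rotation":[0,0,0]},
  ],
)

```text
t: 34.0
position: [547.5, -277.4, 50.9]
tool_rot: [-3.14, -0.001, 1.411]
ft_force: [0.4, -0.7, -1.4]
opening: 0.445
grip_force: 25.0
```

>>> apply_moves(
  deltas=[
    {"dp":[0,0,0.05],"rotation":[0,0,0]},
    {"dp":[0,0,0.03],"rotation":[0,0,0]},
    {"dp":[0,0,0],"rotation":[0,0,0]},
    {"dp":[0,0,0],"rotation":[0,0,0]},
  ],
)

```text
t: 34.4
position: [548.3, -278.5, 50.0]
tool_rot: [3.141, 0.001, 1.411]
ft_force: [0.0, -0.9, -0.4]
opening: 0.444
grip_force: 25.0
```

```bash
python3 go.py 547.5 -278 46.6 81; python3 - <<'E'
from loc import *
a=cam('scene')['img']
cv2.imwrite('pics/p3.png',cv2.resize(a[160:350,80:280],None,fx=2,fy=2,interpolation=cv2.INTER_CUBIC)[:,:,::-1])
E
```

```text
t 34.4 pos [ 548.3 -278.5   50. ] rpy [180.    0.   80.8] q [-0.66  0.49  1.62 -0.    1.03 -0.5 ]
dp [ 0.01 -0.03  0.11] rot [ 0.01  0.01 -0.04]
```

View pics/p3.png

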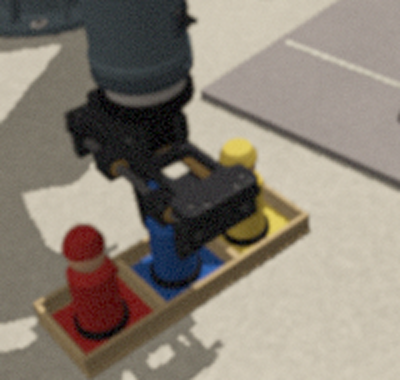

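Blue is centred just above its card, with its foot at (175,270). Red and yellow are standing on either side.

>>> apply_moves(
  deltas=[
    {"dp":[0,0,0.05],"rotation":[0,0,0]},
    {"dp":[0,0,0.05],"rotation":[0,0,0]},
    {"dp":[0,0,0.03],"rotation":[0,0,0]},
    {"dp":[0,0,0],"rotation":[0,0,0]},
    {"dp":[0,0,0],"rotation":[0,0,0]},
  ],
)

```text
t: 34.95
position: [548.1, -278.4, 46.9]
tool_rot: [3.141, 0.0, 1.411]
ft_force: [-4.6, 2.3, 8.7]
opening: 0.444
grip_force: 25.0
```

>>> apply_moves(
  deltas=[
    {"dp":[0,0,0],"rotation":[0,0,0]},
    {"dp":[0,0,0],"rotation":[0,0,0]},
    {"dp":[0,0,0],"rotation":[0,0,0]},
    {"dp":[0,0,0],"rotation":[0,0,0]},
    {"dp":[0,0,0],"rotation":[0,0,0]},
    {"dp":[0,0,-0.3],"rotation":[0,0,0]},
    {"dp":[0,0,-0.6],"rotation":[0,0,0]},
    {"dp":[0,0,-0.8],"rotation":[0,0,0]},
  ],
  hand=0,
)

```text
t: 35.75
position: [547.2, -277.7, 96.4]
tool_rot: [-3.14, -0.001, 1.411]
ft_force: [-0.8, 0.2, -0.2]
opening: 0.999
grip_force: 0.0
```

>>> apply_moves(
  deltas=[
    {"dp":[0,0,-0.9],"rotation":[0,0,0]},
    {"dp":[0,0,-0.9],"rotation":[0,0,0]},
    {"dp":[0,0,-0.9],"rotation":[0,0,0]},
    {"dp":[0,0,-0.9],"rotation":[0,0,0]},
    {"dp":[0,0,-0.5],"rotation":[0,0,0]},
    {"dp":[0,0,0],"rotation":[0,0,0]},
    {"dp":[0,0,0],"rotation":[0,0,0]},
    {"dp":[0,0,0],"rotation":[0,0,0]},
  ],
)

```text
t: 36.55
position: [547.1, -277.6, 217.6]
tool_rot: [-3.139, -0.002, 1.411]
ft_force: [-1.5, 0.8, 0.3]
opening: 1.003
grip_force: 0.0
```

```bash
python3 - <<'E'
from loc import *
c=cam('scene','end.png')
P,C=pts();p0=P[1]
for k in ([535,-357],[548,-278],[561,-199],[581,226],[597,76]):
    p=p0[np.hypot(*(p0[:,:2]-k).T)<38]
    t=p[(p[:,2]>98)&(p[:,2]<125)];b=p[(p[:,2]>30)&(p[:,2]<48)]
    print(k,len(t),np.median(t,0).round(1),len(b),circ(b[:,:2]).round(1))
E
```

```text
[535, -357] 313 [ 541.5 -362.5  108.5] 177 [ 535.  -357.5]
[548, -278] 265 [ 553.2 -284.2  108.1] 162 [ 547.4 -279.1]
[561, -199] 247 [ 565.7 -205.   108.2] 153 [ 559.6 -199.3]
[581, 226] 60 [584.3 220.2 103. ] 99 [580.7 226.6]
[597, 76] 95 [601.8  70.2 103.9] 117 [597.1  76.8]
```

View pics/end.png

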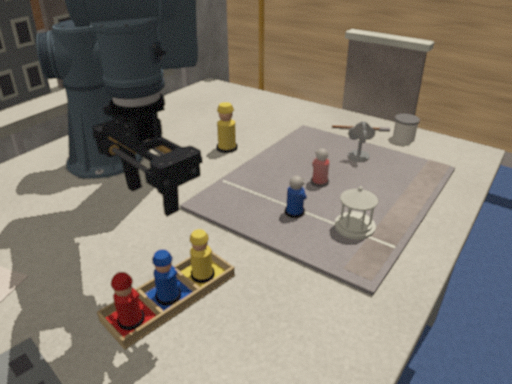

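All three puppets stand upright in their bays, at (128,305), (165,280) and (201,258). The stand-ins, bandstand and tree haven't moved.

```bash
python3 -c "
from rig import bot
print(bot.hand_in())"
```

```text
the job is handed in; nothing more can be done
None
```

The red, yellow and blue puppets are each standing upright in the bay of their own colour, the stand-ins, bandstand and tree show no movement in the last picture, and the job is handed in; no verdict came back.

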